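# Swap a chipped gel cassette and hold the new one down on its casting gasket

## Task

The gel cassette in the casting stand has a chipped plate: lift it out and set it gently in the used-glassware tub. Then take the other full-size cassette from the mat (not the small one), stand it squarely on the gasket of the casting stand, and press it straight down with a steady 15 N or so (weight included; the glass cracks at 40 N) so that I can swing the two latches over it. Leave the latches to me and everything else on the bench where it is, and finish while you are still gripping the cassette and pressing it down.

Things in the scene. Friction and masses are not known exactly. Their poses are not given: they have to be found in the camera images.
- chipped: the cassette to remove, upright in the casting stand, about 0.3 kg: white plastic frame round two glass plates, 112 mm wide along its y, 24 mm thick along its x, 90 mm tall, one top corner of the glass broken out. Grasp it across x (24 mm) by its front and back top bars, 52 to 76 mm above its foot (rails and glass go on to 90). Origin at the centre of its foot, z up
- fresh: the full-size cassette to mount, upright on the mat, about 0.3 kg (varies): white plastic frame round two whole glass plates, same sizes as the chipped one (112 mm along y, 24 mm along x, 90 mm tall, top bars 52 to 76 mm above its foot, grasp across x). Front and back are alike. Origin at the centre of its foot, z up
- small: a smaller cassette, also upright on the mat, not to be used: 76 mm wide along y, 22 mm thick along x, 66 mm tall, origin at the centre of its foot. The two cassettes on the mat stand one behind the other, about 140 mm apart along the mat's x, in either order
- stand: grey casting stand, fixed: base 120 (x) by 170 (y) by 20 mm, origin at the centre of its underside. The cassette stands above the origin, its width along the stand's y, with 4 mm play each way in x and 7 mm in y: between rear fence (x -16 mm, top 78 mm above the bench), front lip (x +16 mm, top 40 mm) and side posts (y +-63 mm, top 124 mm) that carry the latches
- gasket: the grey silicone sponge gasket in the stand, 116 mm (y) by 30 mm (x); origin at the centre of its top face, 34 mm above the bench when unloaded. It yields straight down about 1 mm for each 4 N, at most 10 mm, and springs back
- latch_left (a joint): the steel swing-over latch with a black ball end on the stand's +y post, about 45 mm long: 0 when folded well outwards (40 degrees out from upright), grows as it swings inwards over the cassette (2.2 rad: closed). Parked at 0 to 0.35 rad it turns at a touch and reaches up to 162 mm above the bench: carry things over it; your colleague will close it
- latch_right (a joint): the same latch on the stand's -y post, 0 when folded outwards, growing inwards
- tub: the used-glassware tub, an open grey plastic box 220 mm (x) by 240 mm (y), 75 mm high, walls and floor 4 mm, fixed; origin at the centre of its underside. Two old glass plates stand against its +x wall (beyond x = +91 mm, up to 87 mm high); the rest is empty. It is on one side of the stand and the mat on the other, either way round
- mat: the thin blue bench mat the cassettes stand on, 250 mm (x) by 200 mm (y), 3 mm thick, fixed; origin at the centre of its underside
- comb: flat white gel comb lying on the mat between the two cassettes, 86 mm long, 6 mm thick; leave it
- comb2: another such comb on the bench beyond the stand; leave it
- tipbox: white pipette-tip box beyond the stand, 80 by 125 mm, 53 mm high; leave it
- tuberack: white microtube rack with tubes beyond the stand, 70 by 150 mm, 50 mm high; leave it
- reagent: amber reagent bottle, 70 mm across, 140 mm high, far left; leave it
- beaker: glass beaker, 70 mm across, 90 mm high, far right; leave it
Not all that is in view belongs to the job. Leave any purple look-alike of the fresh alone.

How it is judged:
By the outcome, as a careful person would: the job done as asked, in the order asked, and still so for the second after the job is handed in, while the arm keeps its last pose, push and grip.
It also fails if it takes over 70 s, if anything falls off the work surface, if the arm or the gripper's body presses on something with over 40 N, if the wrist force passes 120 N, or if a joint passes its speed limit or range.

## Robot

A 7-joint arm with a two-finger parallel gripper is mounted at the origin on the work surface. World frame = base frame: x ahead of the robot, y to its left, z up, the work surface at z = 0. Lengths are in m, angles in degrees, forces in N, time in s.
With the tool pointing down it reaches from about 0.4 to 0.85 m from the base axis. Payload 4.5 kg.
Tool frame: the origin (TCP) lies on the centre line of the jaws, within the pads' length; the fingertips stand 22 mm ahead of it and the grasp point (between the pads) lies 3 mm ahead of it (tcp_to_tips is the distance from the TCP to the fingertips, in m); z points along the fingers, y is the direction in which the jaws open and shut (so a half turn about z gives the same grasp; the last joint's range is limited). The gripper opens to 85 mm and grips with 20 to 120 N. Pads are 22 mm wide; open, the fingers measure 114 mm over their backs; the gripper's body (76 mm by 85 mm) begins 54 mm behind the grasp point. The pads swing forward as they close: fully open they stand 13 mm farther back than shut.
Start: joints at [-61.146, 39.483, -11.15, 89.685, 9.013, 51.709, -12.324], TCP at [0.283, 0.557, 0.227] pointing down, gripper open.
Joint ranges: [-172.22, 172.22], [-26.19, 119.32], [-84.43, 86.54], [7.71, 146.69], [-57.33, 237.33], [2.42, 119.75], [-152.13, 152.13]. Speed limits (degrees/s): [147.25, 147.25, 180, 180, 180, 180, 180].

## Interface

Orientations are given as a 3x3 rotation matrix whose columns are the frame's x, y, z axes.
In Python, from cell import get_state, snapshot, sign_off, tcp_to_tips gives the robot as it stands.
- The arm moves only by the tool play_rows, never from a script. Its argument "commands" is one flat list of numbers, 7 for each row, row after row: the turn, a rotation vector about the tool's x, y, z in degrees, then the shift along the tool's x, y, z in m, then the opening in per cent of the stroke, from 0 (shut) to 100 (fully open). A call has 1 to 12 rows; each row shifts and turns the commanded pose from where the row before left it, along the tool's axes as they then stand; what a row does not reach is not made up. A row lasts 1/8 s, in which the tool goes at most 62.5 mm and 10.7 degrees, less where a joint would pass 70% of its speed; a pose out of reach is approached as far as the arm can. A call is refused whole if a number of a shift passes 0.0625 or a number of a turn 10.7, either way. A call with a gripper value outside its range is refused whole. The fingers move at their own pace and stop on an object; "grip_force" is the grip in N (left out, the last holds). Time passes only in rows, so rows that do not move let the fingers close. It gives the time, the measured TCP pose, the force and the opening at its end, in the units of the state.
- get_state(): the state, without advancing time (a new reading comes with each control period).
- snapshot(name): name is "scene" or "top" or "wrist"; returns a dict with "color" (480x640x3 uint8, blue, green, red), "vertical_fov" (degrees; the focal length in pixels is half the picture's height over the tangent of half this angle, whatever the lens; pixels are square), "cx", "cy" (the principal point, pixels), "distortion" ([k1, k2, p1, p2, k3] as OpenCV has them; the pictures are not rectified), "eye" and "attitude" of the camera in the world. Camera axes: x right, y down, z forward; pixel columns grow to the right and rows downward; lengths in m; the calibration is good to about 2 mm. A picture is of the moment at which its call begins. There is no depth.
- sign_off(): hands the job in, once; it reports no verdict.
The state is a dict: "clock": time; "qpos": joint angles; "qd": joint speeds; "tau": joint torques, N m; "ee_pos": TCP position; "tcp_rot": TCP orientation; "ft_force": force on the tool from outside, world axes, zero at the start; "ft_torque": the same for the moment, N m; "finger_gap": finger opening in m.
Only numpy, scipy, OpenCV 4.12 (cv2) and the standard library are available. Lean on these libraries where they do the work, as an engineer would, in place of code of your own. Each camera call takes 0.05 s, during which the arm holds its last target. There are 200 camera calls.

## Working session

There is one attempt and no reset: what is moved stays moved. The work goes in short steps, Python scripts to look and compute and a tool call to move; the robot and the scene stay as the last step left them, time stands still between calls to the robot, and variables do not carry over. Pictures are saved under pics/ and viewed, about 8 in all and at most 12, crops included, and the job is handed in when it is done.

Besides the shell and the picture viewer there is one more tool, called after ">>>" in YAML: its name, and indented under it one key for each argument. play_rows: Moves the arm, as the interface text tells. Its arguments: {"type":"object","properties":{"commands":{"type":"array"},"grip_force":{"type":"number"}},"required":["commands"]}

```bash
ls; mkdir -p pics; cat > h.py <<'E'
import numpy as np, cv2, json
from cell import get_state, snapshot
def K(s):
    f=240/np.tan(np.radians(s["vertical_fov"])/2)
    return np.array([[f,0,s["cx"]],[0,f,s["cy"]],[0,0,1]])
def ray(s,uv):
    p=cv2.undistortPoints(np.array([[uv]],float),K(s),np.array(s["distortion"],float))[0,0]
    return np.array(s["attitude"])@np.array([p[0],p[1],1])
def at(s,uv,z):
    d=ray(s,uv); e=np.array(s["eye"]); return e+d*(z-e[2])/d[2]
def proj(s,P):
    R=np.array(s["attitude"]); P=np.atleast_2d(np.array(P,float))
    c=(P-np.array(s["eye"]))@R
    return cv2.projectPoints(c,np.zeros(3),np.zeros(3),K(s),np.array(s["distortion"],float))[0][:,0]
def cal(n):
    s=snapshot(n); return s
def save(s,name): 
    cv2.imwrite("pics/%s.png"%name,s["color"]); np.save("pics/%s.npy"%name,s,allow_pickle=True)
def load(name): return np.load("pics/%s.npy"%name,allow_pickle=True).item()
E
python3 - <<'E'
from h import *
import cell
np.set_printoptions(precision=4,suppress=True)
for n in("scene","top"):
    s=snapshot(n); save(s,n); print(n,s["vertical_fov"],s["cx"],s["cy"],s["distortion"],s["eye"],np.array(s["attitude"]))
st=get_state(); print(st); print(cell.tcp_to_tips)
E
```

```text
pics
scene 43.25063328350021 320.5032457966839 241.37937478596436 [-0.0513  0.      0.      0.      0.    ] [ 1.3584 -0.1074  1.126 ] [[ 0.2211  0.7761 -0.5906]
 [ 0.9751 -0.1662  0.1467]
 [ 0.0157 -0.6083 -0.7935]]
top 53.59509075333125 324.58999761637796 244.5544840960724 [0.0324 0.     0.     0.     0.    ] [0.5299 0.1101 1.1304] [[ 0.0149 -0.9991  0.0389]
 [-0.9995 -0.016  -0.0277]
 [ 0.0282 -0.0384 -0.9989]]
{'clock': 0.1, 'qpos': array([-61.1445,  39.5291, -11.1461,  89.7392,   9.0118,  51.7085,
       -12.3244]), 'qd': array([ 0.0726, -0.0984, -0.1511, -0.1351,  0.0615,  0.0209,  0.0303]), 'tau': array([ -0.0025, -54.0605,  -1.2713, -15.8986,   0.0094,   0.0045,
         0.    ]), 'ee_pos': array([0.2827, 0.5567, 0.226 ]), 'tcp_rot': array([[-0.8917,  0.4527, -0.0007],
       [ 0.4527,  0.8917, -0.0015],
       [-0.0001, -0.0017, -1.    ]]), 'ft_force': array([-0.5227,  0.5428,  0.6726]), 'ft_torque': array([-0.0307,  0.0132, -0.0554]), 'finger_gap': 0.08515087330137307}
0.022
```

View pics/top.png

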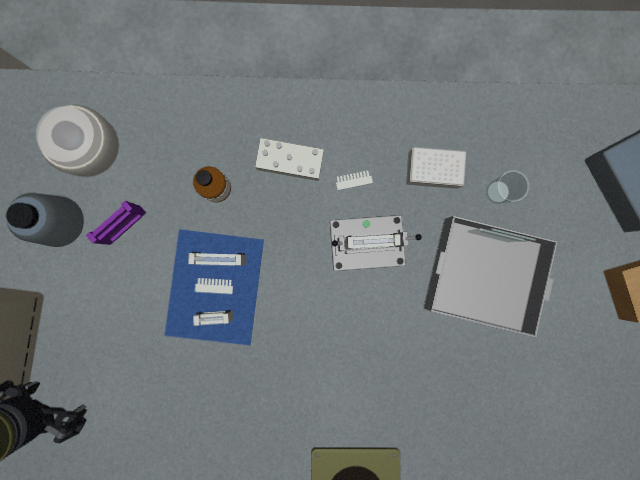

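View pics/scene.png

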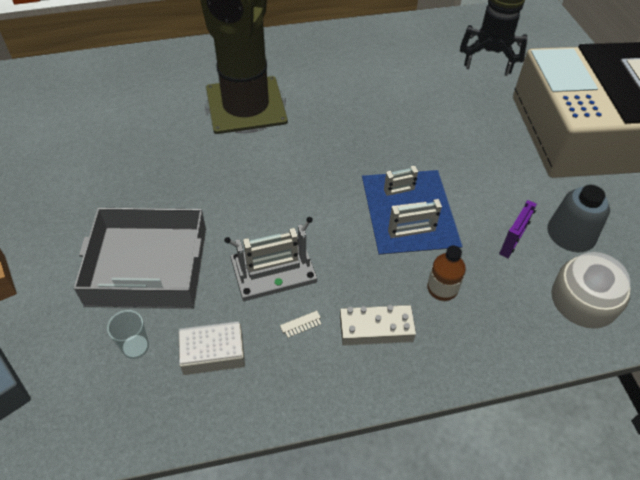

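The top view shows the chipped cassette in the stand at about (375,241) and the tub at (493,275). The look-alikes for the fresh one are the full-size cassette on the mat (216,260), the small one (211,318), the purple one (115,223) and the chipped one. I choose (216,260) and check it in a close crop.

```bash
python3 - <<'E'
from h import *
s=load("top")["color"]
a=cv2.resize(s[205:280,325:425],None,fx=8,fy=8,interpolation=cv2.INTER_CUBIC)[:300*2]
b=s[225:350,160:270]
A=cv2.resize(s[205:280,325:425],(500,375),interpolation=cv2.INTER_CUBIC) #5x
B=cv2.resize(s[245:330,180:250],(420,510),interpolation=cv2.INTER_CUBIC) #6x
s2=load("scene")["color"]
C=cv2.resize(s2[215:300,220:325],(420,340),interpolation=cv2.INTER_CUBIC)
im=np.zeros((600,800,3),np.uint8)
A=cv2.resize(s[205:280,325:425],(400,300),interpolation=cv2.INTER_CUBIC) #4x
im[:300,:400]=A
B=cv2.resize(s[245:330,180:250],(350,425),interpolation=cv2.INTER_CUBIC) #5x
im[:425,420:770]=B
im[310:600,:400]=cv2.resize(s2[212:300,225:325],(400,352),interpolation=cv2.INTER_CUBIC)[:290]
cv2.imwrite("pics/c1.png",im)
E
```

```text
(no output)
```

View pics/c1.png

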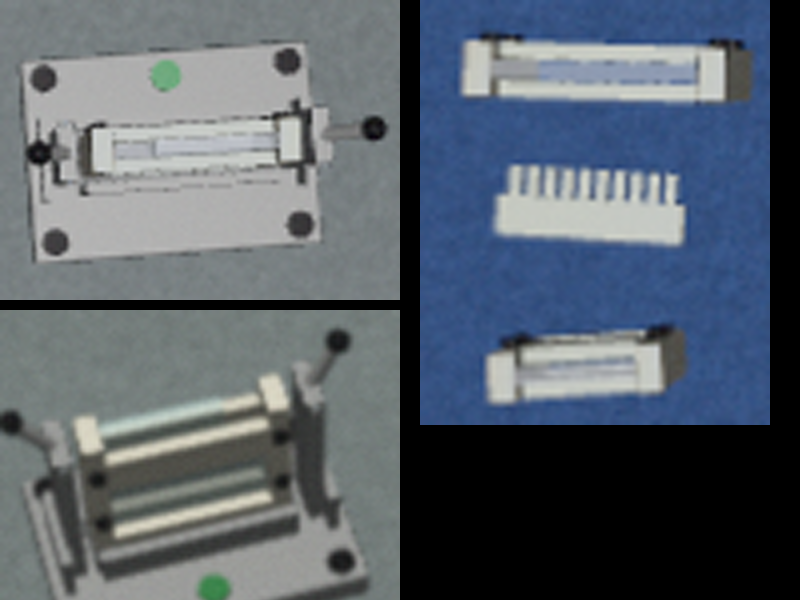

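The crop shows the fresh cassette whole at full-image (216,260) and the small one at (211,318). The chipped one is in the stand, with the green dot and front lip on the world +x side. The right latch points well outwards at (418,237); the left one is nearly upright at (335,243).

```bash
python3 - <<'E'
from h import *
np.set_printoptions(precision=4,suppress=True)
s=load("top")
def rep(n,uv,z):
    P=np.array([at(s,u,z) for u in uv]); print(n,P[:,:2].tolist() and np.round(P[:,:2],4).tolist())
    (c,wh,a)=cv2.minAreaRect(P[:,:2].astype(np.float32)*1000); 
    e=(P[0]+P[3]-P[1]-P[2])/2; c=P.mean(0)  # toward +y (left in image)
    print("  centre",c[:2],"len",np.linalg.norm(e),"wid",np.linalg.norm(P[0]+P[1]-P[2]-P[3])/2,"yaw of y axis from world y",np.degrees(np.arctan2(-e[0],e[1])))
q=lambda L:[(325+x/4,205+y/4) for x,y in L]
r=lambda L:[(180+(x-420)/5,245+y/5) for x,y in L]
# order TL TR BR BL
rep("stand",q([(22,62),(305,42),(322,240),(37,262)]),.02)
rep("chip",q([(90,127),(300,113),(303,163),(92,176)]),.123)
rep("fresh",r([(463,40),(725,46),(727,102),(462,97)]),.093)
rep("small",r([(486,350),(660,342),(662,392),(488,403)]),.069)
rep("tub",[(455,217),(556,240),(536,334),(427,309)],.075)
rep("mat",[(181,230),(264,239),(250,345),(166,335)],.003)
s2=load("scene")
q2=lambda L:[(225+x/4,212+(y-310)/4) for x,y in L]
# scene: top outer corners of chipped rails: left rail(-y) front?, 
print([np.round(at(s2,u,.123)[:2],4) for u in q2([(78,420),(275,378)])])
# latch balls triangulated: top (A) & scene
def tri(ua,ub):
    d1,d2=ray(s,ua),ray(s2,ub);e1,e2=np.array(s["eye"]),np.array(s2["eye"])
    t=np.linalg.lstsq(np.c_[d1,-d2],e2-e1,rcond=None)[0]
    a,b=e1+t[0]*d1,e2+t[1]*d2; return (a+b)/2,np.linalg.norm(a-b)
print("ballR(-y)",tri(q([(374,128)])[0],q2([(11,423)])[0]))
print("ballL(+y)",tri(q([(38,152)])[0],q2([(338,341)])[0]))
E
```

```text
stand [[0.6297, 0.0663], [0.6444, -0.1001], [0.5282, -0.1111], [0.5128, 0.0558]]
  centre [ 0.5788 -0.0223] len 0.16738012146282844 wid 0.11707771028426092 yaw of y axis from world y 5.141046173106859
chip [[0.5865, 0.0337], [0.5958, -0.0783], [0.5691, -0.0801], [0.5604, 0.0323]]
  centre [ 0.5779 -0.0231] len 0.11256592121846849 wid 0.0263918166198074 yaw of y axis from world y 4.587415787244592
fresh [[0.5473, 0.375], [0.5464, 0.2625], [0.5221, 0.2611], [0.5227, 0.3748]]
  centre [0.5346 0.3184] len 0.11305784675469938 wid 0.02445457517145833 yaw of y axis from world y -0.36678995843911766
small [[0.4115, 0.3674], [0.4158, 0.2916], [0.3939, 0.2902], [0.3884, 0.3659]]
  centre [0.4024 0.3288] len 0.07591558190806998 wid 0.022558809251152098 yaw of y axis from world y 3.6616436606606477
tub [[0.6374, -0.2105], [0.5894, -0.4371], [0.3799, -0.3913], [0.4314, -0.1488]]
  centre [ 0.5095 -0.2969] len 0.23980523551371308 wid 0.21462881748860618 yaw of y axis from world y -11.96976977660179
mat [[0.6026, 0.417], [0.5846, 0.2225], [0.3357, 0.25], [0.3574, 0.4446]]
  centre [0.4701 0.3335] len 0.19558569276779542 wid 0.24856938901502196 yaw of y axis from world y -5.822098162026789
[array([ 0.5738, -0.0762]), array([0.5678, 0.0299])]
ballR(-y) (array([ 0.5872, -0.1115,  0.1473]), np.float64(0.0019333730796891322))
ballL(+y) (array([0.5717, 0.0628, 0.1501]), np.float64(0.0006745170293511489))
```

>>> play_rows:
  commands: [0,0,9.7,0,0,-0.005,60,0,0,9.7,0,0,-0.005,60,0,0,9.7,0,0,-0.005,60,0,0,9.7,0,0,-0.005,60,0,0,9.7,0,0,-0.005,60,0,0,9.7,0,0,-0.005,60]
  grip_force: 50

```text
clock: 0.85
ee_pos: [0.2827, 0.557, 0.2564]
tcp_rot: [[-0.08, 0.997, -0.001], [0.997, 0.08, -0.001], [-0.001, -0.001, -1.0]]
ft_force: [0.0, -0.6, -0.4]
finger_gap: 0.0511
```

```bash
cat >> h.py <<'E'
def plan(x,y,z,yaw):
    "remaining: turn (deg, tool axes) and shift (tool axes, current and target) from measured pose"
    from scipy.spatial.transform import Rotation as Ro
    st=get_state(); R=np.array(st["tcp_rot"]); a=np.radians(yaw); c,s_=np.cos(a),np.sin(a)
    T=np.array([[-s_,c,0],[c,s_,0],[0,0,-1.]]).T
    d=np.array([x,y,z])-st["ee_pos"]
    np.set_printoptions(precision=4,suppress=True)
    print("t",st["clock"],"pos",st["ee_pos"],"yaw",np.degrees(np.arctan2(R[1,1],R[0,1])),"gap",st["finger_gap"],"F",st["ft_force"])
    print("turn",np.degrees(0)+Ro.from_matrix(R.T@T).as_rotvec(degrees=True),"shift(now axes)",R.T@d,"shift(target axes)",T.T@d)
E
python3 -c "
from h import *
plan(.578,-.0231,.25,4.8)"
```

```text
t 0.85 pos [0.2827 0.557  0.2564] yaw 4.569191736038018 gap 0.051055947413801726 F [ 0.0115 -0.5865 -0.3646]
turn [-0.0367  0.0538 -0.2308] shift(now axes) [-0.6017  0.2482  0.0068] shift(target axes) [-0.6027  0.2458  0.0064]
```

>>> play_rows:
  commands: [0,0,0,-0.05,0.0207,0,60,0,0,0,-0.05,0.0207,0,60,0,0,0,-0.05,0.0207,0,60,0,0,0,-0.05,0.0207,0,60,0,0,0,-0.05,0.0207,0,60,0,0,0,-0.05,0.0207,0,60,0,0,0,-0.05,0.0207,0,60,0,0,0,-0.05,0.0207,0,60,0,0,0,-0.05,0.0207,0,60,0,0,0,-0.05,0.0207,0,60,0,0,0,-0.05,0.0207,0,60,0,0,0,-0.05,0.0207,0,60]

```text
clock: 2.35
ee_pos: [0.5819, -0.0208, 0.2564]
tcp_rot: [[-0.085, 0.996, -0.001], [0.996, 0.085, 0.0], [0.0, -0.001, -1.0]]
ft_force: [0.0, 1.6, 0.8]
finger_gap: 0.0515
```

```bash
python3 -c "
from h import *
s=snapshot('wrist'); save(s,'w1')
plan(.578,-.0231,.25,4.8)
# expected corners
def box(c,yaw,hx,hy,z):
    a=np.radians(yaw);ex=np.array([np.cos(a),np.sin(a)]);ey=np.array([-ex[1],ex[0]])
    return [list(np.array(c)+i*hx*ex+j*hy*ey)+[z] for i,j in((1,1),(1,-1),(-1,-1),(-1,1))]
print(proj(s,box((.578,-.0231),4.8,.012,.056,.123)))
print(s['eye'])
"
```

```text
t 2.4 pos [ 0.5849 -0.0312  0.2566] yaw 4.282037945609355 gap 0.051199342713212415 F [ 4.6186 -6.7346  1.8949]
turn [ 0.1705  0.4554 -0.5186] shift(now axes) [ 0.0087 -0.0063  0.0065] shift(target axes) [ 0.0087 -0.0062  0.0066]
[[328.9713 144.6907]
 [327.5099 301.3861]
 [294.6955 301.3349]
 [292.5193 144.6615]]
[0.5757 0.0484 0.4039]
```

View pics/w1.png

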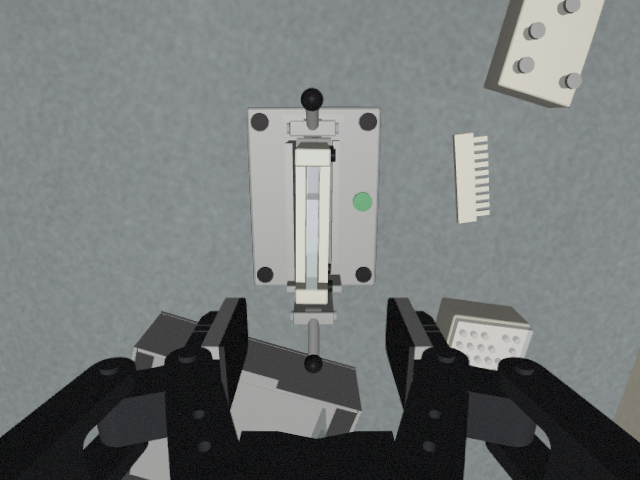

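The wrist view shows the cassette rails at u 295–329, v 149–303. That is within 2 mm of where my estimate puts them. The right latch ball is at (313,364) and the left at (312,100). I let the arm settle while descending partway.

>>> play_rows:
  commands: [0,0,0,0,0,0,60,0,0,0,0,0,0.02,60,0,0,0,0,0,0.03,60,0,0,0,0,0,0.03,60,0,0,0,0,0,0.02,60,0,0,0,0,0,0,60,0,0,0,0,0,0,60]

```text
clock: 3.28
ee_pos: [0.5818, -0.0183, 0.1574]
tcp_rot: [[-0.087, 0.996, 0.001], [0.996, 0.087, 0.001], [0.001, 0.001, -1.0]]
ft_force: [0.3, 0.3, -0.0]
finger_gap: 0.0513
```

```bash
python3 -c "
from h import *
s=snapshot('wrist'); save(s,'w2')
plan(.578,-.0231,.105,4.8)
cv2.imwrite('pics/w2.png',s['color'])
"
```

```text
t 3.325 pos [ 0.5821 -0.0186  0.1577] yaw 4.936628141110768 gap 0.05119006236345223 F [ 0.1386 -0.5269  0.6898]
turn [ 0.1012 -0.0177  0.1366] shift(now axes) [-0.0041 -0.0046  0.0527] shift(target axes) [-0.0041 -0.0045  0.0527]
```

View pics/w2.png

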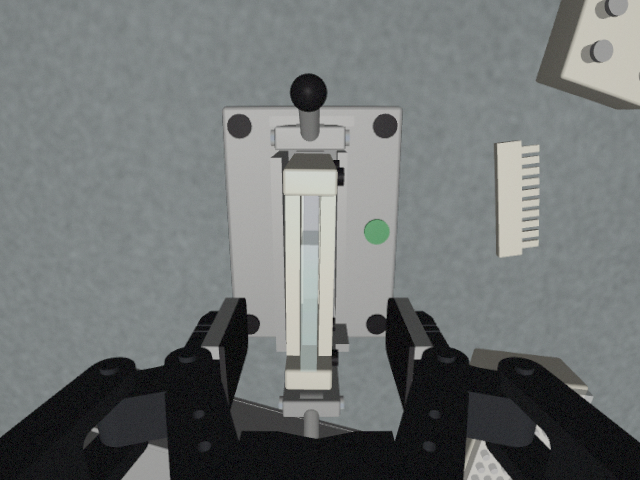

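The cassette's top is at u 285–336, v 169–389, while the jaw centre is at u≈316. So the jaws need a few mm of −x.

```bash
python3 -c "
from h import *
s=load('w2')
P=np.array([at(s,u,.123) for u in [(284.5,169),(337,169),(330.5,389),(285.5,389)]]);print(P,P.mean(0))
S=np.array([at(s,u,.02) for u in [(223,108),(401.5,108)]]);print(S)
"
```

```text
[[ 0.56362054  0.02948192  0.123     ]
 [ 0.58625065  0.03142408  0.123     ]
 [ 0.59413083 -0.07952366  0.123     ]
 [ 0.57120673 -0.08151332  0.123     ]] [ 0.57880219 -0.02503274  0.123     ]
[[0.51391004 0.0540181  0.02      ]
 [0.63078809 0.06405682 0.02      ]]
```

>>> play_rows:
  commands: [0,0,0.5,-0.0056,-0.0041,0,60,0,0,0,0,0,0.018,60,0,0,0,0,0,0.018,60,0,0,0,0,0,0.0165,60,0,0,0,0,0,0,60,0,0,0,0,0,0,60]

```text
clock: 4.08
ee_pos: [0.5783, -0.0254, 0.1047]
tcp_rot: [[-0.076, 0.997, 0.001], [0.997, 0.076, -0.0], [-0.0, 0.001, -1.0]]
ft_force: [0.1, 0.5, 0.2]
finger_gap: 0.0516
```

>>> play_rows:
  commands: [0,0,0,0,0,0,20,0,0,0,0,0,0,10,0,0,0,0,0,0,10,0,0,0,0,0,0,5,0,0,0,0,0,0,5,0,0,0,0,0,0,5]
  grip_force: 40

```text
clock: 4.82
ee_pos: [0.5786, -0.0253, 0.1044]
tcp_rot: [[-0.076, 0.997, 0.001], [0.997, 0.076, 0.0], [0.0, 0.001, -1.0]]
ft_force: [2.1, -0.4, 2.0]
finger_gap: 0.0068
```

```bash
python3 -c "
from h import *
plan(.578,-.0231,.105,4.8)
a=snapshot('wrist');b=snapshot('scene')
save(a,'w3');save(b,'s3')
im=np.zeros((480,800,3),np.uint8)
im[:,:400]=a['color'][:,120:520]
im[:400,400:]=cv2.resize(b['color'][190:310,210:330],(400,400),interpolation=cv2.INTER_CUBIC)
cv2.imwrite('pics/c3.png',im)
plan(.578,-.0231,.105,4.8)
"
```

```text
t 4.825 pos [ 0.5786 -0.0253  0.1044] yaw 4.3806498320838765 gap 0.00676599972155484 F [ 2.0568 -0.399   1.9691]
turn [ 0.0853 -0.0002 -0.4193] shift(now axes) [ 0.0022 -0.0004 -0.0006] shift(target axes) [ 0.0022 -0.0004 -0.0006]
t 4.925 pos [ 0.5786 -0.0253  0.1044] yaw 4.383732112117601 gap 0.0071899108414013035 F [1.3754 0.1894 2.9416]
turn [ 0.0822 -0.0001 -0.4163] shift(now axes) [ 0.0022 -0.0004 -0.0006] shift(target axes) [ 0.0022 -0.0004 -0.0006]
```

View pics/c3.png

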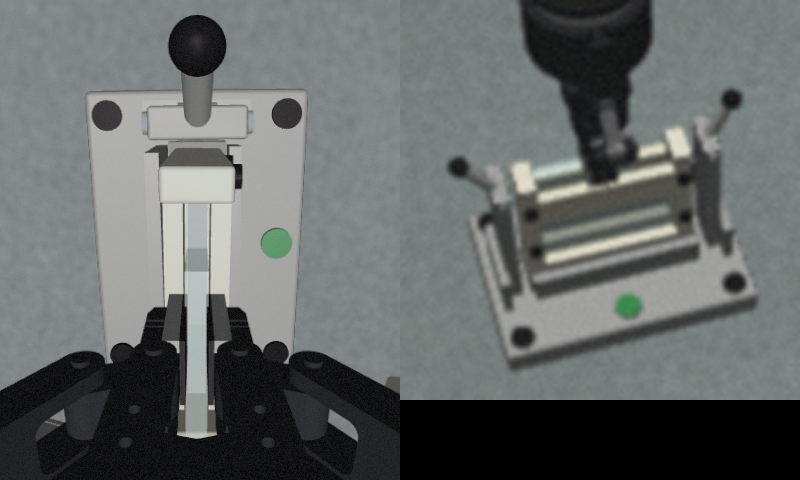

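```bash
python3 -c "
from h import *
b=load('s3');a=load('w3')
ex=np.array([.997,.076,0]);ey=np.array([-.076,.997,0]);c=np.array([.5786,-.0253,0])
for nm,z in(('bar top edge',.109),('bar bot edge',.085),('rail top',.123),('foot',.033)):
  for y in(-.045,0,.045):
    p=proj(b,c+.012*ex+y*ey+[0,0,z])[0]; print(nm,y,(p-[210,190])*400/120+[400,0])
for z in(.082,.09,.1,.11,.12):
  print('tip',z,[((proj(b,c+.0035*ex+y*ey+[0,0,z])[0]-[210,190])*400/120+[400,0]) for y in(-.011,.011)])
  print('  wrist',[proj(a,c+k*.0035*ex+.011*ey+[0,0,z])[0]-[120,0] for k in(-1,1)])
cv2.imwrite('pics/c4.png',cv2.resize(b['color'][200:290,215:325],(770,630),interpolation=cv2.INTER_CUBIC)[:600])
"
```

```text
bar top edge -0.045 [532.58121783 201.72192981]
bar top edge 0 [602.23611465 185.49887557]
bar top edge 0.045 [671.01775075 169.48231374]
bar bot edge -0.045 [535.49112985 224.21525138]
bar bot edge 0 [604.09907043 208.08997473]
bar bot edge 0.045 [671.86006926 192.16397845]
rail top -0.045 [530.8443715 188.2848012]
rail top 0 [601.1244369  172.00559327]
rail top 0.045 [670.51533644 155.93725245]
foot -0.045 [541.51806296 270.72646391]
foot 0 [607.95937149 254.81838622]
foot 0.045 [673.6069403  239.09511524]
tip 0.082 [array([584.45688224, 204.56038138]), array([617.61414989, 196.79245344])]
  wrist [array([188.65378954, 261.68824086]), array([204.94925938, 261.6772128 ])]
tip 0.09 [array([583.74781945, 197.11767136]), array([617.07009952, 189.33470101])]
  wrist [array([188.35190166, 268.03881018]), array([205.37273974, 268.02670116])]
tip 0.1 [array([582.85199024, 187.71059697]), array([616.38279135, 179.90897401])]
  wrist [array([187.93506984, 276.81664012]), array([205.9575961 , 276.80293399])]
tip 0.11 [array([581.94543365, 178.18636572]), array([615.68730338, 170.36626727])]
  wrist [array([187.46691528, 286.68816557]), array([206.61465203, 286.67251616])]
tip 0.12 [array([581.02796253, 168.54284251]), array([614.9834939 , 160.70445686])]
  wrist [array([186.93750901, 297.86786416]), array([207.35791718, 297.84981913])]
```

View pics/c4.png

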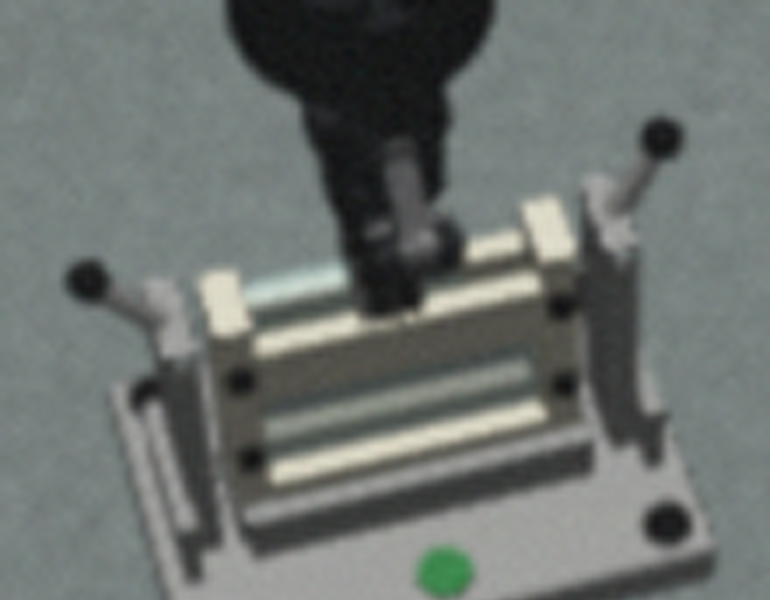

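The scene crop shows the fingertips above the top bars at about (390,315). They are pinching the glass, gap 7 mm, so the tips reach about 25 mm less far than stated. I open again, go lower in small steps while watching the force, and grasp the bars.

>>> play_rows:
  commands: [0,0,0,0,0,0,60,0,0,0,0,0,0,60,0,0,0,0,0,0,60,0,0,0,0,0,0.004,60,0,0,0,0,0,0.004,60,0,0,0,0,0,0,60]
  grip_force: 30

```text
clock: 5.68
ee_pos: [0.5775, -0.0252, 0.0956]
tcp_rot: [[-0.077, 0.997, -0.001], [0.997, 0.077, 0.0], [0.0, -0.001, -1.0]]
ft_force: [0.0, -0.6, 0.3]
finger_gap: 0.0515
```

```bash
python3 -c "
from h import *
plan(.5785,-.0245,.105,4.4)
a=snapshot('wrist');b=snapshot('scene')
save(a,'w4');save(b,'s4')
im=np.zeros((600,800,3),np.uint8)
im[:480,:400]=a['color'][:,120:520]
im[:600,400:]=cv2.resize(b['color'][200:290,235:295],(400,600),interpolation=cv2.INTER_CUBIC)
cv2.imwrite('pics/c5.png',im)
print(a['eye'],a['attitude'],a['vertical_fov'])
"
```

```text
t 5.675 pos [ 0.5775 -0.0252  0.0956] yaw 4.392054433806455 gap 0.051512780808185124 F [ 0.0385 -0.5752  0.3107]
turn [-0.0622 -0.009  -0.008 ] shift(now axes) [ 0.0007  0.0011 -0.0094] shift(target axes) [ 0.0007  0.0011 -0.0094]
[0.572  0.0441 0.2432] [[ 0.9971  0.0732  0.0207]
 [ 0.0761 -0.9574 -0.2786]
 [-0.0006  0.2794 -0.9602]] 59.68995454412694
```

View pics/c5.png

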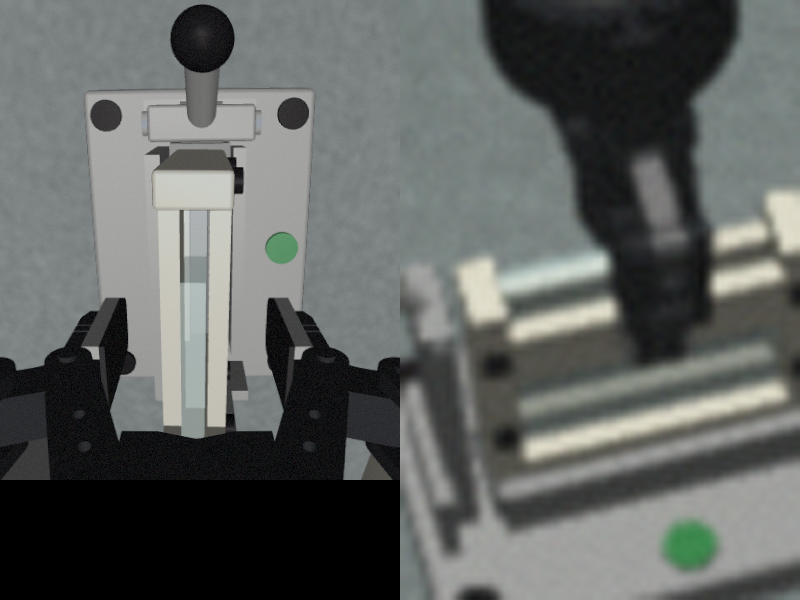

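```bash
python3 -c "
from h import *
b=load('s4');a=load('w4');np.set_printoptions(precision=1,suppress=True)
ex=np.array([.997,.077,0]);ey=np.array([-.077,.997,0]);c=np.array([.5775,-.0252,0])
for z in(.07,.08,.085,.09,.1,.11):
  print(z,[proj(b,c+x*ex+y*ey+[0,0,z])[0] for x in(.026,.038) for y in(-.011,.011)],[proj(a,c+k*.0257*ex+.011*ey+[0,0,z])[0]-[120,0] for k in(-1,1)])
"
```

```text
0.07 [array([268.2, 262.4]), array([278.1, 260. ]), array([269.6, 266.8]), array([279.6, 264.4])] [array([138.3, 259.1]), array([255.8, 259.1])]
0.08 [array([267.9, 259.7]), array([277.9, 257.3]), array([269.3, 264.1]), array([279.4, 261.7])] [array([135.1, 266.9]), array([259.1, 266.8])]
0.085 [array([267.8, 258.3]), array([277.8, 255.9]), array([269.2, 262.7]), array([279.3, 260.3])] [array([133.3, 271. ]), array([260.8, 271. ])]
0.09 [array([267.7, 256.9]), array([277.8, 254.5]), array([269.1, 261.3]), array([279.2, 258.9])] [array([131.5, 275.5]), array([262.7, 275.4])]
0.1 [array([267.4, 254.1]), array([277.6, 251.7]), array([268.8, 258.6]), array([279. , 256.1])] [array([127.5, 285.2]), array([266.8, 285.1])]
0.11 [array([267.2, 251.3]), array([277.4, 248.9]), array([268.6, 255.7]), array([278.8, 253.3])] [array([122.9, 296.1]), array([271.4, 296. ])]
```

Open tips are at about z≈0.108 with the TCP at 0.0956, which confirms the tips sit well behind the stated length. The jaws are centred on the cassette (u 196 vs 196). Down another 15 mm, then close.

>>> play_rows:
  commands: [0,0,0,0,0,0.005,60,0,0,0,0,0,0.005,60,0,0,0,0,0,0.005,60,0,0,0,0,0,0,60]

```text
clock: 6.28
ee_pos: [0.5775, -0.0252, 0.0806]
tcp_rot: [[-0.077, 0.997, -0.001], [0.997, 0.077, 0.0], [0.0, -0.001, -1.0]]
ft_force: [0.7, -0.2, -0.1]
finger_gap: 0.0515
```

>>> play_rows:
  commands: [0,0,0,0,0,0,35,0,0,0,0,0,0,25,0,0,0,0,0,0,15,0,0,0,0,0,0,10,0,0,0,0,0,0,10]
  grip_force: 50

```text
clock: 6.9
ee_pos: [0.5783, -0.0253, 0.0814]
tcp_rot: [[-0.076, 0.997, 0.001], [0.997, 0.076, 0.0], [-0.0, 0.001, -1.0]]
ft_force: [1.1, -0.4, 1.5]
finger_gap: 0.0228
```

Gap of 23 mm, so the bars are gripped. Lift gently, straight up.

>>> play_rows:
  commands: [0,0,0,0,0,0,10,0,0,0,0,0,-0.005,10,0,0,0,0,0,-0.01,10,0,0,0,0,0,-0.015,10,0,0,0,0,0,-0.015,10,0,0,0,0,0,0,10]

```text
clock: 7.65
ee_pos: [0.5791, -0.0253, 0.128]
tcp_rot: [[-0.076, 0.997, 0.004], [0.997, 0.076, 0.0], [-0.0, 0.004, -1.0]]
ft_force: [0.2, -0.1, -4.1]
finger_gap: 0.0235
```

>>> play_rows:
  commands: [0,0,0,0,0,-0.02,10,0,0,0,0,0,-0.03,10,0,0,0,0,0,-0.03,10,0,0,0,0,0,-0.025,10,0,0,0,0,0,-0.01,10,0,0,0,0,0,0,10]

```text
clock: 8.4
ee_pos: [0.5778, -0.0252, 0.2411]
tcp_rot: [[-0.076, 0.997, 0.0], [0.997, 0.076, 0.0], [0.0, 0.0, -1.0]]
ft_force: [0.5, 0.5, -3.3]
finger_gap: 0.0229
```

>>> play_rows:
  commands: [0,0,0,-0.015,-0.006,0,10,0,0,0,-0.03,-0.012,0,10,0,0,0,-0.036,-0.0143,0,10,0,0,0,-0.036,-0.0143,0,10,0,0,0,-0.036,-0.0143,0,10,0,0,0,-0.036,-0.0143,0,10,0,0,0,-0.036,-0.0143,0,10,0,0,0,-0.026,-0.0103,0,10,0,0,0,-0.011,-0.0042,0,10,0,0,8,0,0,0,10,0,0,8.4,0,0,0,10,0,0,0,0,0,0,10]

```text
clock: 9.9
ee_pos: [0.494, -0.2936, 0.2405]
tcp_rot: [[0.206, 0.979, -0.001], [0.979, -0.206, 0.001], [0.001, -0.002, -1.0]]
ft_force: [0.3, -0.2, -2.9]
finger_gap: 0.0231
```

```bash
python3 -c "
from h import *
plan(.495,-.294,.056,-12)
b=snapshot('scene');save(b,'s5');t=snapshot('top');save(t,'t5')
im=np.zeros((600,800,3),np.uint8)
im[:,:400]=cv2.resize(b['color'][110:310,75:208],(400,600),interpolation=cv2.INTER_CUBIC)
im[:,400:]=cv2.resize(t['color'][195:345,325:425],(400,600),interpolation=cv2.INTER_CUBIC)
cv2.imwrite('pics/c6.png',im)
"
```

```text
t 9.9 pos [ 0.494  -0.2936  0.2405] yaw -11.862582237057973 gap 0.02312790472056767 F [ 0.3162 -0.1918 -2.8976]
turn [-0.0862 -0.0333  0.1374] shift(now axes) [-0.0003  0.0013  0.1845] shift(target axes) [-0.0002  0.001   0.1845]
```

View pics/c6.png

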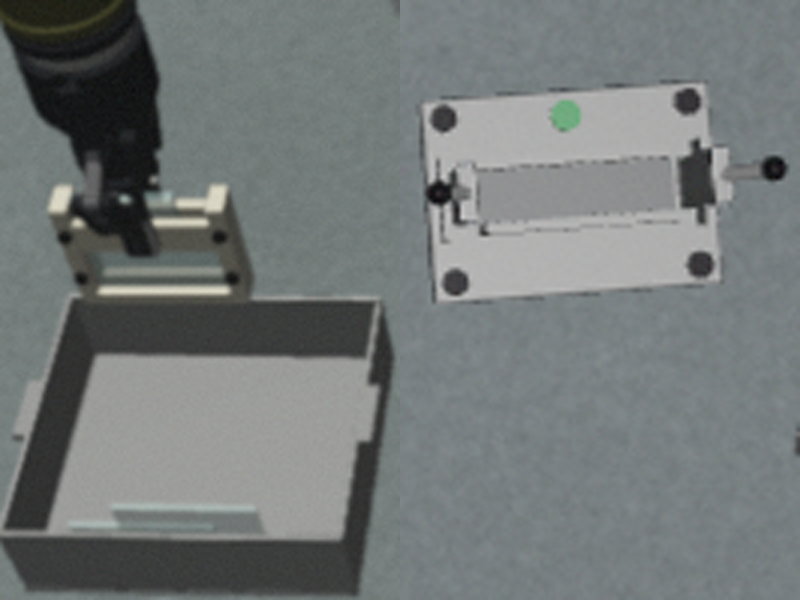

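The cassette hangs upright above the tub, the latches stand as before, and the empty gasket shows in the top view. I lower it, and at the same time refine the stand pose from the gasket corners.

>>> play_rows:
  commands: [0,0,0,0,0,0.02,10,0,0,0,0,0,0.03,10,0,0,0,0,0,0.03,10,0,0,0,0,0,0.03,10,0,0,0,0,0,0.03,10,0,0,0,0,0,0.02,10,0,0,0,0,0,0.01,10,0,0,0,0,0,0.006,10,0,0,0,0,0,0.003,10,0,0,0,0,0,0,10]

```text
clock: 11.25
ee_pos: [0.4945, -0.2946, 0.0626]
tcp_rot: [[0.208, 0.978, 0.001], [0.978, -0.208, -0.0], [-0.0, 0.001, -1.0]]
ft_force: [0.3, -0.3, -3.3]
finger_gap: 0.0228
```

```bash
python3 -c "
from h import *
s=load('t5');q=lambda L,z:np.array([at(s,(325+(x-400)/4,195+y/4),z) for x,y in L])
for L,z in(([(475,168),(671,155),(677,212),(482,224)],.034),([(422,102),(705,82),(720,280),(436,302)],.02)):
  P=q(L,z);e=P[0]+P[3]-P[1]-P[2];print(P.mean(0),np.linalg.norm(e)/2,np.degrees(np.arctan2(-e[0],e[1])))
"
```

```text
[ 0.57911175 -0.02330528  0.034     ] 0.11372162637030046 4.573769455330652
[ 0.57877227 -0.02184578  0.02      ] 0.1670850673598293 5.148523295550265
```

>>> play_rows:
  commands: [0,0,0,0,0,0.003,10,0,0,0,0,0,0.003,10,0,0,0,0,0,0.002,10,0,0,0,0,0,0,10]

```text
clock: 11.75
ee_pos: [0.4941, -0.2944, 0.054]
tcp_rot: [[0.208, 0.978, -0.0], [0.978, -0.208, 0.0], [0.0, -0.0, -1.0]]
ft_force: [0.2, 0.2, -3.3]
finger_gap: 0.0231
```

>>> play_rows:
  commands: [0,0,0,0,0,0.0015,10,0,0,0,0,0,0,10]

```text
clock: 12.0
ee_pos: [0.4943, -0.2945, 0.0527]
tcp_rot: [[0.208, 0.978, 0.0], [0.978, -0.208, 0.0], [0.0, 0.0, -1.0]]
ft_force: [0.1, 0.3, -2.7]
finger_gap: 0.023
```

>>> play_rows:
  commands: [0,0,0,0,0,0.001,10,0,0,0,0,0,0,10]

```text
clock: 12.25
ee_pos: [0.4944, -0.2945, 0.0526]
tcp_rot: [[0.208, 0.978, 0.001], [0.978, -0.208, -0.0], [-0.0, 0.001, -1.0]]
ft_force: [-0.4, 0.1, 5.4]
finger_gap: 0.0228
```

It stands on the tub floor (TCP 0.0526). I open and retreat straight up.

>>> play_rows:
  commands: [0,0,0,0,0,-0.0005,20,0,0,0,0,0,0,40,0,0,0,0,0,0,60,0,0,0,0,0,0,60,0,0,0,0,0,0,60,0,0,0,0,0,-0.02,60,0,0,0,0,0,-0.05,60,0,0,0,0,0,-0.06,60,0,0,0,0,0,-0.06,60,0,0,0,0,0,0,60]

```text
clock: 13.5
ee_pos: [0.497, -0.2963, 0.2472]
tcp_rot: [[0.209, 0.978, 0.01], [0.978, -0.208, -0.005], [-0.003, 0.01, -1.0]]
ft_force: [0.3, 0.0, -0.3]
finger_gap: 0.0513
```

```bash
python3 -c "
from h import *
plan(.5346,.3184,.25,-.4)
"
```

```text
t 13.5 pos [ 0.497  -0.2963  0.2472] yaw -12.034796093118864 gap 0.051315685147655124 F [ 0.3356  0.0201 -0.261 ]
turn [  0.58     0.2343 -11.6356] shift(now axes) [ 0.6091 -0.0914 -0.0056] shift(target axes) [ 0.615   0.0333 -0.0028]
```

>>> play_rows:
  commands: [0,0,-5.8,0,0,0,60,0,0,-5.8,0,0,0,60,0,0,0,0.03,0.0016,0,60,0,0,0,0.06,0.0032,0,60,0,0,0,0.06,0.0032,0,60,0,0,0,0.06,0.0032,0,60,0,0,0,0.06,0.0032,0,60,0,0,0,0.06,0.0032,0,60,0,0,0,0.06,0.0032,0,60,0,0,0,0.06,0.0032,0,60,0,0,0,0.06,0.0032,0,60,0,0,0,0.05,0.0026,0,60]

```text
clock: 15.0
ee_pos: [0.5271, 0.2679, 0.241]
tcp_rot: [[0.005, 1.0, -0.002], [1.0, -0.005, -0.0], [-0.0, -0.002, -1.0]]
ft_force: [0.2, -0.7, -0.1]
finger_gap: 0.0512
```

>>> play_rows:
  commands: [0,0,0,0.035,0.0016,0,60,0,0,0,0.015,0.0007,0,60,0,0,0,0.005,0.0002,0.02,60,0,0,0,0,0,0.04,60,0,0,0,0,0,0.04,60,0,0,0,0,0,0.02,60,0,0,0,0,0,0,60,0,0,0,0,0,0,60]

```text
clock: 16.0
ee_pos: [0.5318, 0.3196, 0.123]
tcp_rot: [[0.008, 1.0, 0.001], [1.0, -0.008, 0.0], [0.0, 0.001, -1.0]]
ft_force: [0.1, -0.7, 0.7]
finger_gap: 0.0514
```

```bash
python3 -c "
from h import *
plan(.5346,.3184,.052,-.4)
a=snapshot('wrist');save(a,'w7');b=snapshot('scene');save(b,'s7')
im=np.zeros((600,800,3),np.uint8)
im[:480,:400]=a['color'][:,120:520]
im[:,400:]=cv2.resize(b['color'][110:310,75:208],(400,600),interpolation=cv2.INTER_CUBIC)
cv2.imwrite('pics/c7.png',im)
"
```

```text
t 16.0 pos [0.5318 0.3196 0.123 ] yaw -0.4848573832543185 gap 0.05143957057057507 F [ 0.1449 -0.6848  0.6588]
turn [ 0.0671 -0.0081 -0.0849] shift(now axes) [-0.0012  0.0027  0.071 ] shift(target axes) [-0.0012  0.0028  0.071 ]
```

View pics/c7.png

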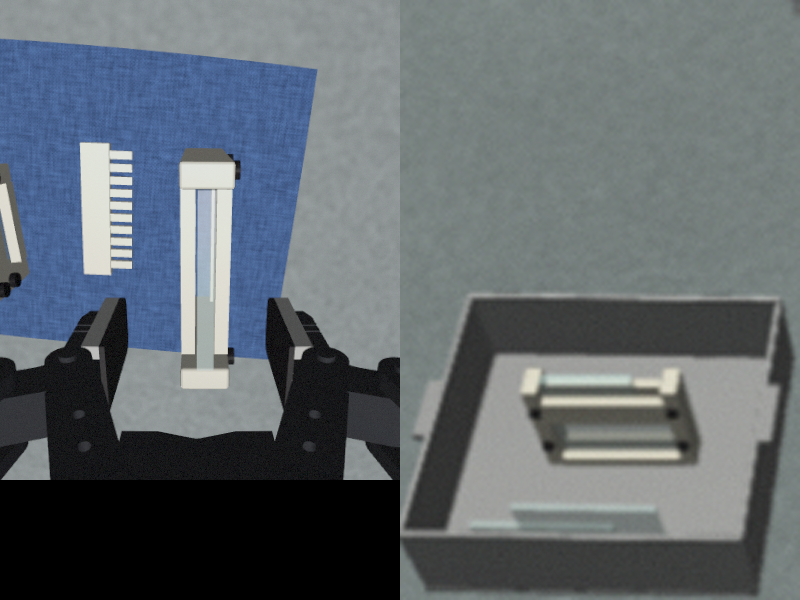

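The chipped cassette stands upright in the tub, clear of the old plates. The fresh one shows in the wrist view with rail tops at crop u 180–235, v 163–388.

```bash
python3 -c "
from h import *
s=load('w7')
P=np.array([at(s,u,.093) for u in [(300,163),(355.5,163),(349,388),(300.5,388)]]);print(P[:,:2],P.mean(0))
e=P[0]+P[3]-P[1]-P[2]
l=P[0]-P[3];r=P[1]-P[2];print([np.degrees(np.arctan2(-v[0],v[1])) for v in(l,r)])
c=P.mean(0);plan(c[0],c[1],.051,-.4)
"
```

```text
[[0.52530072 0.37181822]
 [0.54864797 0.37162914]
 [0.5474834  0.26112389]
 [0.5233048  0.26140388]] [0.53618422 0.31649378 0.093     ]
[np.float64(-1.035602969145164), np.float64(-0.6037928981529224)]
t 16.1 pos [0.5319 0.3203 0.1235] yaw -0.4511829965477403 gap 0.05095210649961995 F [0.2651 0.3005 0.0899]
turn [ 0.1179 -0.0633 -0.0511] shift(now axes) [-0.0038  0.0041  0.0725] shift(target axes) [-0.0037  0.0043  0.0725]
```

>>> play_rows:
  commands: [0,0,0.2,-0.003,0.0036,0,60,0,0,0,0,0,0.02,60,0,0,0,0,0,0.025,60,0,0,0,0,0,0.018,60,0,0,0,0,0,0.008,60,0,0,0,0,0,0,60,0,0,0,0,0,0,60]

```text
clock: 16.98
ee_pos: [0.5352, 0.3175, 0.0519]
tcp_rot: [[0.011, 1.0, 0.001], [1.0, -0.011, 0.001], [0.001, 0.001, -1.0]]
ft_force: [0.7, -0.0, -0.1]
finger_gap: 0.051
```

>>> play_rows:
  commands: [0,0,0,0,0,0,35,0,0,0,0,0,0,25,0,0,0,0,0,0,15,0,0,0,0,0,0,10,0,0,0,0,0,0,10,0,0,0,0,0,0,10]
  grip_force: 60

```text
clock: 17.73
ee_pos: [0.5355, 0.3176, 0.052]
tcp_rot: [[0.011, 1.0, 0.002], [1.0, -0.011, 0.001], [0.001, 0.002, -1.0]]
ft_force: [-0.1, -0.3, 5.3]
finger_gap: 0.0228
```

>>> play_rows:
  commands: [0,0,0,0,0,-0.005,10,0,0,0,0,0,-0.015,10,0,0,0,0,0,-0.03,10,0,0,0,0,0,-0.04,10,0,0,0,0,0,-0.04,10,0,0,0,0,0,-0.04,10,0,0,0,0,0,-0.02,10,0,0,-2.8,0,0,0,10,0,0,-2.7,0,0,0,10,0,0,0,0,0,0,10,0,0,0,0,0,0,10]

```text
clock: 19.1
ee_pos: [0.5343, 0.317, 0.2408]
tcp_rot: [[-0.085, 0.996, -0.001], [0.996, 0.085, -0.0], [-0.0, -0.001, -1.0]]
ft_force: [0.5, -0.3, -3.2]
finger_gap: 0.0228
```

```bash
python3 -c "
from h import *
plan(.579,-.0235,.242,4.9)"
```

```text
t 19.1 pos [0.5343 0.317  0.2408] yaw 4.851805454781254 gap 0.022756573320627967 F [ 0.4987 -0.2946 -3.1579]
turn [-0.0516  0.0242 -0.0482] shift(now axes) [-0.3431  0.0158 -0.001 ] shift(target axes) [-0.3431  0.0155 -0.0012]
```

>>> play_rows:
  commands: [0,0,0,-0.02,0.001,0,10,0,0,0,-0.04,0.0018,0,10,0,0,0,-0.04,0.0018,0,10,0,0,0,-0.04,0.0018,0,10,0,0,0,-0.04,0.0018,0,10,0,0,0,-0.04,0.0018,0,10,0,0,0,-0.04,0.0018,0,10,0,0,0,-0.04,0.0018,0,10,0,0,0,-0.028,0.0013,0,10,0,0,0,-0.012,0.0006,0,10,0,0,0,-0.003,0.0002,0,10,0,0,0,0,0,0,10]

```text
clock: 20.6
ee_pos: [0.5793, -0.0218, 0.2411]
tcp_rot: [[-0.087, 0.996, -0.0], [0.996, 0.087, 0.001], [0.001, -0.0, -1.0]]
ft_force: [0.0, 0.5, -3.8]
finger_gap: 0.023
```

>>> play_rows:
  commands: [0,0,0,0,0,0,10,0,0,0,0,0,0,10]

```text
clock: 20.85
ee_pos: [0.5794, -0.0221, 0.2411]
tcp_rot: [[-0.087, 0.996, -0.0], [0.996, 0.087, 0.001], [0.001, -0.0, -1.0]]
ft_force: [-0.0, 0.3, -4.0]
finger_gap: 0.0227
```

```bash
python3 -c "
from h import *
plan(.579,-.0235,.242,4.9)
a=snapshot('wrist');save(a,'w8');b=snapshot('scene');save(b,'s8')
im=np.zeros((600,800,3),np.uint8)
im[:480,:400]=a['color'][:,120:520]
im[:,400:]=cv2.resize(b['color'][140:305,220:330],(400,600),interpolation=cv2.INTER_CUBIC)
cv2.imwrite('pics/c8.png',im)
# expected projections: cassette top at TCP+.041 and stand features
"
```

```text
t 20.85 pos [ 0.5794 -0.0221  0.2411] yaw 4.97654966733413 gap 0.022746831603359517 F [-0.0037  0.2797 -3.9711]
turn [-0.0023 -0.0298  0.0765] shift(now axes) [-0.0014 -0.0005 -0.0009] shift(target axes) [-0.0014 -0.0005 -0.0009]
```

View pics/c8.png

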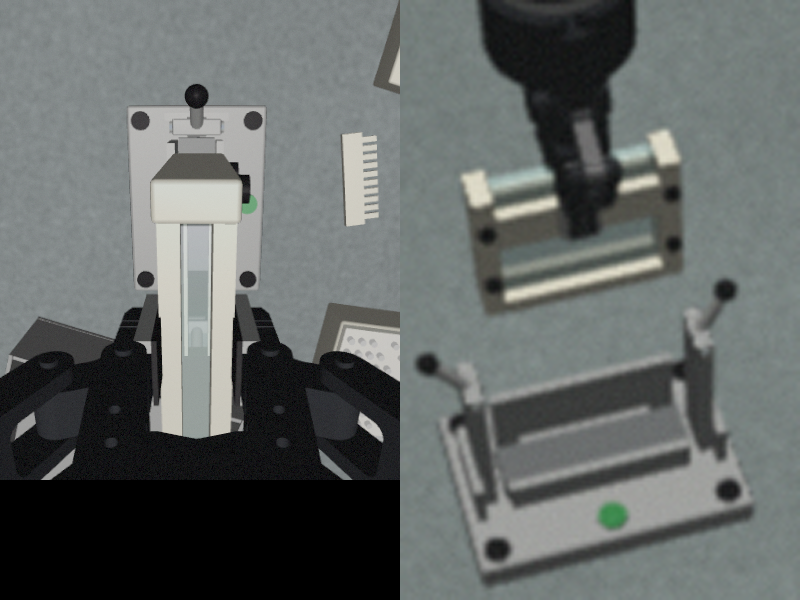

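The wrist view shows the cassette hanging squarely above the stand, whose far base corners are at crop (128,107) and (267,107). In the scene view the fresh cassette is whole and above the latches. A numerical check of the relative offset:

```bash
python3 -c "
from h import *
np.set_printoptions(precision=4,suppress=True)
a=load('w8');b=load('s8')
f=lambda x,y:(220+(x-400)/3.636,140+y/3.636)
ey=np.array([-.0857,.9963,0]);ex=np.array([.9963,.0857,0])
S=[at(a,u,.02) for u in((248,107),(387,107))]
print('stand wrist',(S[0]+S[1])/2-.085*ey,np.linalg.norm(S[0]-S[1]))
C=[at(a,u,.2815) for u in((271.5,180),(362.5,180))]
print('cass wrist',(C[0]+C[1])/2-.056*ey,np.linalg.norm(C[0]-C[1]))
F=[at(b,f(*u),.192) for u in((487,314),(682,270))]
print('cass scene foot',F,(F[0]+F[1])/2-.012*ex,np.linalg.norm(F[0]-F[1]))
G=[at(b,f(*u),.02) for u in((484,572),(750,505),(441,424))]
print('stand scene',G,(G[0]+G[1])/2-.06*ex,np.linalg.norm(G[0]-G[1]))
H=[at(b,f(*u),.04) for u in((514,488),(690,444))]
print('lip?',H,np.linalg.norm(H[0]-H[1]))
"
```

```text
stand wrist [ 0.5805 -0.026   0.02  ] 0.11795514080690538
cass wrist [ 0.5793 -0.0233  0.2815] 0.023367686057843468
cass scene foot [array([ 0.595 , -0.0746,  0.192 ]), array([0.5865, 0.0353, 0.192 ])] [ 0.5788 -0.0207  0.192 ] 0.11027863947701322
stand scene [array([ 0.648, -0.099,  0.02 ]), array([0.6346, 0.065 , 0.02  ]), array([ 0.5353, -0.1093,  0.02  ])] [ 0.5815 -0.0222  0.02  ] 0.1644880236821261
lip? [array([ 0.6062, -0.0731,  0.04  ]), array([0.5966, 0.036 , 0.04  ])] 0.10943927885029271
```

>>> play_rows:
  commands: [0,0,0,-0.0023,0.001,0,10,0,0,0,0,0,0.015,10,0,0,0,0,0,0.02,10,0,0,0,0,0,0.02,10,0,0,0,0,0,0.02,10,0,0,0,0,0,0.015,10,0,0,0,0,0,0.01,10,0,0,0,0,0,0,10]

```text
clock: 21.95
ee_pos: [0.5802, -0.0254, 0.1405]
tcp_rot: [[-0.085, 0.996, -0.001], [0.996, 0.085, 0.0], [0.0, -0.001, -1.0]]
ft_force: [0.1, 0.5, -4.3]
finger_gap: 0.0229
```

>>> play_rows:
  commands: [0,0,0,0,0,0.005,10,0,0,0,0,0,0.005,10,0,0,0,0,0,0.005,10,0,0,0,0,0,0.005,10,0,0,0,0,0,0,10]

```text
clock: 22.58
ee_pos: [0.5803, -0.0253, 0.1207]
tcp_rot: [[-0.085, 0.996, -0.001], [0.996, 0.085, 0.0], [0.0, -0.001, -1.0]]
ft_force: [-0.5, -1.3, -3.3]
finger_gap: 0.0227
```

>>> play_rows:
  commands: [0,0,0,0,0,0.006,10,0,0,0,0,0,0.006,10,0,0,0,0,0,0.006,10,0,0,0,0,0,0.006,10,0,0,0,0,0,0.005,10,0,0,0,0,0,0.003,10,0,0,0,0,0,0,10]

```text
clock: 23.45
ee_pos: [0.5805, -0.0254, 0.089]
tcp_rot: [[-0.085, 0.996, -0.0], [0.996, 0.085, 0.0], [0.0, -0.0, -1.0]]
ft_force: [-0.1, 0.3, -3.7]
finger_gap: 0.0226
```

```bash
python3 -c "
from h import *
plan(.5797,-.024,.083,4.9)
b=snapshot('scene');save(b,'s9');a=snapshot('wrist');save(a,'w9');t=snapshot('top');save(t,'t9')
im=np.zeros((600,800,3),np.uint8)
im[:480,:400]=a['color'][:,120:520]
im[:,400:]=cv2.resize(b['color'][200:290,225:285],(400,600),interpolation=cv2.INTER_CUBIC)
im[:480,:400]=im[:480,:400]
im[:300]=im[:300]
cv2.imwrite('pics/c9.png',im)
plan(.5797,-.024,.083,4.9)
"
```

```text
t 23.45 pos [ 0.5805 -0.0254  0.089 ] yaw 4.88070875028692 gap 0.02263774757872453 F [-0.1224  0.2919 -3.7119]
turn [-0.0229 -0.0037 -0.0193] shift(now axes) [ 0.0015 -0.0006  0.006 ] shift(target axes) [ 0.0015 -0.0007  0.006 ]
t 23.6 pos [ 0.5808 -0.0254  0.0894] yaw 4.883933542669302 gap 0.023038659734352 F [-0.8375 -0.4441 -3.0171]
turn [ 0.0272 -0.0012 -0.0161] shift(now axes) [ 0.0015 -0.001   0.0064] shift(target axes) [ 0.0015 -0.001   0.0064]
```

>>> play_rows:
  commands: [0,0,0,0,0,0.002,10,0,0,0,0,0,0.002,10,0,0,0,0,0,0,10]

```text
clock: 23.98
ee_pos: [0.5804, -0.0253, 0.085]
tcp_rot: [[-0.085, 0.996, -0.0], [0.996, 0.085, 0.0], [0.0, -0.0, -1.0]]
ft_force: [-0.5, -0.2, -3.5]
finger_gap: 0.0227
```

>>> play_rows:
  commands: [0,0,0,0,0,0.0015,10,0,0,0,0,0,0.001,10,0,0,0,0,0,0,10]

```text
clock: 24.35
ee_pos: [0.5806, -0.0254, 0.0827]
tcp_rot: [[-0.085, 0.996, 0.0], [0.996, 0.085, 0.0], [0.0, 0.0, -1.0]]
ft_force: [-0.1, -0.6, -3.8]
finger_gap: 0.0229
```

>>> play_rows:
  commands: [0,0,0,0,0,0.001,10,0,0,0,0,0,0.001,10,0,0,0,0,0,0,10]

```text
clock: 24.72
ee_pos: [0.5807, -0.0254, 0.0811]
tcp_rot: [[-0.085, 0.996, 0.0], [0.996, 0.085, 0.0], [-0.0, 0.0, -1.0]]
ft_force: [-0.9, 1.4, 4.3]
finger_gap: 0.0228
```

```bash
python3 -c "
from h import *
plan(.5797,-.024,.079,4.9);print(get_state()['ft_torque'])"
```

```text
t 24.725 pos [ 0.5807 -0.0254  0.0811] yaw 4.881664751858492 gap 0.022781281106900173 F [-0.8696  1.3966  4.346 ]
turn [ 0.021   0.0004 -0.0183] shift(now axes) [ 0.0015 -0.0009  0.0021] shift(target axes) [ 0.0015 -0.0009  0.0021]
[0.0126 0.3923 0.0089]
```

>>> play_rows:
  commands: [0,0,0,0,0,0.001,10,0,0,0,0,0,0,10,0,0,0,0,0,0,10]

```text
clock: 25.1
ee_pos: [0.5808, -0.0254, 0.0803]
tcp_rot: [[-0.085, 0.996, 0.001], [0.996, 0.085, 0.0], [0.0, 0.001, -1.0]]
ft_force: [-1.5, 0.3, 6.5]
finger_gap: 0.0229
```

```bash
python3 -c "
from h import *
plan(.5797,-.024,.079,4.9);print(get_state()['ft_torque'])
b=snapshot('scene');save(b,'s9');a=snapshot('wrist');save(a,'w9');t=snapshot('top');save(t,'t9')
print(get_state()['ft_force'],get_state()['ft_torque'])
im=np.zeros((600,800,3),np.uint8)
im[:300,:400]=cv2.resize(a['color'][70:400,120:520],(400,330))[:300]
im[300:,:400]=cv2.resize(t['color'][205:280,325:425],(400,300),interpolation=cv2.INTER_CUBIC)
im[:,400:]=cv2.resize(b['color'][205:295,235:295],(400,600),interpolation=cv2.INTER_CUBIC)
im[:,400:]=cv2.resize(b['color'][185:305,228:318],(400,533),interpolation=cv2.INTER_CUBIC)[:533].repeat(1,0) if 0 else im[:,400:]
cv2.imwrite('pics/c9.png',im)
"
```

```text
t 25.1 pos [ 0.5808 -0.0254  0.0803] yaw 4.883531492922841 gap 0.022907566908503135 F [-1.4612  0.344   6.4798]
turn [ 0.0296 -0.0011 -0.0165] shift(now axes) [ 0.0015 -0.001   0.0013] shift(target axes) [ 0.0015 -0.001   0.0013]
[0.04   0.6152 0.0413]
[-2.0447 -0.6115  6.5281] [0.0936 0.5985 0.0205]
```

>>> play_rows:
  commands: [0,0,0,0,-0.0008,0.0005,10,0,0,0,0,0,0.0005,10,0,0,0,0,0,0,10,0,0,0,0,0,0,10]

```text
clock: 25.75
ee_pos: [0.5807, -0.0254, 0.0797]
tcp_rot: [[-0.085, 0.996, 0.002], [0.996, 0.085, 0.0], [-0.0, 0.002, -1.0]]
ft_force: [-1.2, 0.9, 7.8]
finger_gap: 0.0229
```

```bash
python3 -c "
from h import *
plan(.5797,-.024,.079,4.9);print(get_state()['ft_torque'])"
```

```text
t 25.75 pos [ 0.5807 -0.0254  0.0797] yaw 4.881477191374736 gap 0.022876412644536305 F [-1.1634  0.8796  7.8343]
turn [ 0.1156  0.0018 -0.0185] shift(now axes) [ 0.0015 -0.0008  0.0007] shift(target axes) [ 0.0015 -0.0008  0.0007]
[ 0.0411  0.4754 -0.0252]
```

>>> play_rows:
  commands: [0,0,0,0,-0.0005,0.0006,10,0,0,0,0,0,0.0006,10,0,0,0,0,0,0,10,0,0,0,0,0,0,10,0,0,0,0,0,0,10]

```text
clock: 26.38
ee_pos: [0.5806, -0.0254, 0.079]
tcp_rot: [[-0.085, 0.996, 0.003], [0.996, 0.085, 0.0], [-0.0, 0.003, -1.0]]
ft_force: [-2.1, 0.4, 12.2]
finger_gap: 0.0227
```

```bash
python3 -c "
from h import *
plan(.5797,-.024,.079,4.9);print(get_state()['ft_torque'])
b=snapshot('scene');save(b,'s9');a=snapshot('wrist');save(a,'w9');t=snapshot('top');save(t,'t9')
print(get_state()['ft_force'],get_state()['ft_torque'])
im=np.zeros((600,800,3),np.uint8)
im[:300,:400]=a['color'][70:370,120:520]
im[300:,:400]=cv2.resize(t['color'][205:280,325:425],(400,300),interpolation=cv2.INTER_CUBIC)
im[:,400:]=cv2.resize(b['color'][205:325,225:305],(400,600),interpolation=cv2.INTER_CUBIC)
cv2.imwrite('pics/c9.png',im)
"
```

```text
t 26.375 pos [ 0.5806 -0.0254  0.079 ] yaw 4.880157186637254 gap 0.02270613958219323 F [-2.1286  0.4096 12.2414]
turn [ 0.1758  0.003  -0.0198] shift(now axes) [ 0.0015 -0.0008 -0.    ] shift(target axes) [ 0.0015 -0.0008 -0.    ]
[0.0627 0.5714 0.0272]
[-0.9221 -0.2906 11.2273] [ 0.0676  0.6006 -0.0314]
```

View pics/c9.png

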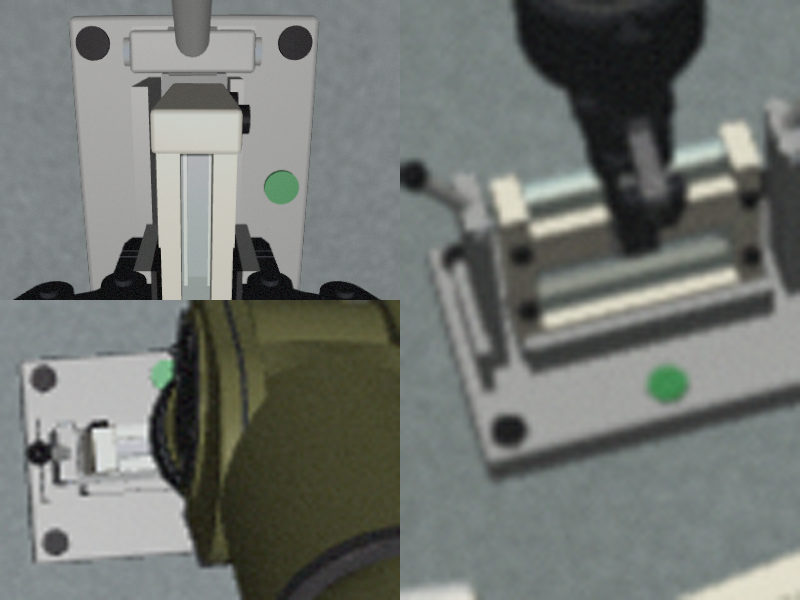

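The cassette stands inside the fence, lip and posts, and both latches are as before. About 11.7 N of push plus 3.6 N of weight makes about 15 N. I check that it holds steady, then hand in.

>>> play_rows:
  commands: [0,0,0,0,0,0,10,0,0,0,0,0,0,10,0,0,0,0,0,0,10,0,0,0,0,0,0,10,0,0,0,0,0,0,10,0,0,0,0,0,0,10]

```text
clock: 27.28
ee_pos: [0.5806, -0.0254, 0.079]
tcp_rot: [[-0.085, 0.996, 0.003], [0.996, 0.085, 0.0], [-0.0, 0.003, -1.0]]
ft_force: [-1.2, -0.0, 11.8]
finger_gap: 0.0229
```

```bash
python3 -c "
from h import *
import time
F=[]
for i in range(8): snapshot('top'); F.append(get_state()['ft_force'][2])
print(np.round(F,1),np.mean(F),get_state()['ee_pos'],get_state()['clock'])
if 9<np.mean(F)<14:
    from cell import sign_off; print(sign_off())"
```

```text
[12.5 12.1 12.3 11.2 11.8 10.7 12.1 11.7] 11.803286050252302 [ 0.58062085 -0.02543635  0.07899539] 27.675
the job is handed in; nothing more can be done
None
```

The chipped cassette is in the used-glassware tub. The fresh full-size one is on the gasket, still gripped and pressed down. I handed in at about 27.7 s.

**Last checks**
- **Press:** the push was steady at 11.8 N on average (10.7–12.5 N over 8 readings). With the cassette's 3.6 N or so of weight, that makes about 15 N on the gasket.
- **Tub:** a picture after release showed the chipped cassette upright and clear of the old plates.
- **Stand:** the last pictures showed the fresh cassette between the fence, lip and posts. The left latch stands where it was; the ball of the right one is out of view there, but I felt no contact near it.

**What disagreed or went wrong**
- **First grasp:** the fingertips sat about 25 mm higher than the given length, so my first close pinched the chipped cassette's glass at up to 40 N grip, without visible damage. I released it, went lower and gripped the top bars.
- **Sideways load:** about 1–2 N of force towards −x and a 0.6 N·m moment remained during pressing. I put this down to the arm flexing against friction on the gasket, but did not confirm it.
- **Stiffness:** the gasket's stiffness came out uneven between steps (about 2–6 N/mm against the stated 4 N/mm), so I set the press by the measured force rather than by depth.

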